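Weigh the loaded pot carrier on the hook scale and set it in the delivery tray

ROBOT

A 6-joint arm with a two-finger parallel gripper is mounted at the origin on the work surface. World frame = base frame: x ahead of the robot, y to its left, z up, the work surface at z = 0. Lengths are in m, angles in rad, forces in N, time in s.
With the tool pointing down it reaches from about 0.35 to 0.85 m from the base axis. Payload 8.1 kg.
Tool frame: the origin (TCP) lies at the very end of the fingers, on their centre line; the grasp point (between the pads) lies 19 mm behind it; x points along the fingers, z is the direction in which the jaws open and shut, and the axes are right-handed (so a half turn about x gives the same grasp; the last joint's range is limited). The gripper opens to 85 mm and grips with 20 to 120 N. Pads are 22 mm wide; open, the fingers measure 114 mm over their backs; the gripper's body (76 mm by 85 mm) begins 54 mm behind the grasp point. The pads swing forward as they close: fully open they stand 13 mm farther back than shut.
Start: joints at [-1.38, 0.13, 1.488, -0, 1.523, -0.085], TCP at [0.163, -0.577, 0.204] pointing down, gripper open.
Joint ranges: [-2.96, 2.96], [-0.89, 2.26], [0.02, 2.5], [-1.34, 4.48], [0, 2.73], [-2.66, 2.66]. Speed limits (rad/s): [2.39, 2.39, 2.79, 3.14, 3.14, 3.14].

INTERFACE

Orientations are given as a unit quaternion [w, x, y, z].
In Python, from bench import readout, imaging, order gives the robot as it stands.
- The arm moves only by the tool carry_out, never from a script. Its argument "plan" is text: rows parted by semicolons, each of 7 numbers parted by spaces: the shift along the tool's x, y, z in mm, then the turn, a rotation vector about the tool's x, y, z in rad, then the opening in per cent of the stroke, from 0 (shut) to 100 (fully open). In form: x y z wx wy wz fingers; .... A call has 1 to 20 rows; each row is the pose to reach, as a shift and turn from the pose commanded when the call began, along the tool's axes at that moment; what a row does not reach only later rows make up. A row lasts 1/10 s, in which the tool goes at most 50 mm and 8.59 degrees, less where a joint would pass 70% of its speed; a pose out of reach is approached as far as the arm can. A call with a gripper value outside its range is refused whole. The fingers move at their own pace and stop on an object; "newtons" is the grip in N (left out, the last holds). Time passes only in rows, so rows that repeat a pose let the fingers close. It gives the time, the measured TCP pose, the force and the opening at its end, in the units of the state.
- readout.observe(): the state, without advancing time (a new reading comes with each control period).
- imaging.camera(name): name is "scene" or "top"; returns a dict with "color" (480x640x3 uint8, red, green, blue), "z_map" (480x640 float32, m along the optical axis (not along the pixel's ray), 0 where there is no reading), "mtx" (3x3 intrinsics, pixels), "dist" ([k1, k2, p1, p2, k3] as OpenCV has them; the pictures are not rectified), "view" (4x4, takes a point from world to camera coordinates). Camera axes: x right, y down, z forward; pixel columns grow to the right and rows downward; lengths in m; the calibration is good to about 2 mm. A picture is of the moment at which its call begins.
- order.sign_off(): hands the job in, once; it reports no verdict.
The state is a dict: "time": time; "joint_positions": joint angles; "joint_vel": joint speeds; "joint_efforts": joint torques, N m; "ee_pos": TCP position; "tool_rot": TCP orientation; "ft_force": force on the tool from outside, world axes, zero at the start; "wrist_torque": the same for the moment, N m; "grip_width": finger opening in m.
Only numpy, scipy, OpenCV 4.12 (cv2) and the standard library are available. Lean on these libraries where they do the work, as an engineer would, in place of code of your own. Each camera call takes 0.05 s, during which the arm holds its last target. There are 200 camera calls.

TASK

Take the hand-held hook scale off its stand and, touching the pot carrier only with the hook, weigh the carrier by its carrying bar: feel for the point where it balances with small trial lifts, never letting it tip more than a few degrees or jerking it, then hang it level and still, clear of the counter, for a good second so the reading settles. Then set it down gently, flat inside the blue delivery tray with all its tubs still seated, unhook the scale and hang it back on its stand. Leave everything else on the counter where it is.

Things in the scene. Friction and masses are not known exactly. Their poses are not given: they have to be found in the camera images.
- hook_scale: Hand-held hanging scale, 160 g, upright. Origin: centre of its black T handle, 26 (x) x 112 (y) x 22 mm (z). Orange body below, 26 (x) x 44 mm (y), 11 to 57 mm below the origin, flush with the handle: grip both across the 26 mm (x) from above. A rigid J hook under it opens to +x. At the start it hangs on the stand, same yaw and x, y as the stand.
- hook_seat (a point): Inside of the bottom of the J hook (6 mm wire, in the scale's x-z plane), where a hung bar bears: 101 mm below the scale's origin. Wire's underside 6 mm lower. The hook's back is 15 mm to -x; its tip 19 mm to +x, top of tip 23 mm above the seat; the scale's body begins 44 mm above the seat.
- hook_mouth (a point): Middle of the hook's mouth, 33 mm above the seat, at x 0. A bar must enter level here, from the +x side, through the 21 mm gap between tip and body (11 mm above, 10 mm below this point); then the hook is raised.
- scale_stand: Fixed bench stand of the scale. Origin on the counter under the hung scale's centre. Two prongs along x at y -40 and +40 mm (10 mm wide, 70 mm clear between), tops at z 150, carry the handle's ends between 8 mm high lips (44 mm apart along x). Back plate at x +88, 150 mm tall; -x side open. Hung scale's origin: z 161. It may stand left or right of the robot.
- carrier: Stainless pot carrier 84 mm wide (x), 330 long (y), flat underside, 23 mm rim, thin wire legs at both ends up to a carrying bar. Origin: centre of the underside. Four tubs in a row along y; lid tops at z 69 mm. Loaded 0.4 to 0.9 kg; its centre of gravity lies up to 60 mm from the middle towards either end; which end and how far cannot be seen.
- bar_mid (a point): Middle of the carrier's round carrying bar (8 mm diameter, along the carrier's y, 163 mm to each side), 135 mm above its underside. The centre of gravity is 90 to 105 mm lower: hung on the hook the carrier swings freely and tilts about 1 degree endwise for each 1.7 mm that the hook is off the balance point.
- tray: Fixed delivery tray: shallow blue plastic pan 162 mm (x) by 530 mm (y), 3 mm walls 20 mm high (rolled edge to 23 mm), floor 3 mm thick; origin at the centre of its underside.
- tub_a: One of four identical-looking closed tubs (white, green lid, 76 mm across, 66 mm tall) standing loose in the carrier's cells; origin at the centre of its underside. Contents unseen: anything from nearly empty (20 g) to full (260 g).
- tub_b: One of four identical-looking closed tubs (white, green lid, 76 mm across, 66 mm tall) standing loose in the carrier's cells; origin at the centre of its underside. Contents unseen: anything from nearly empty (20 g) to full (260 g).
- tub_c: One of four identical-looking closed tubs (white, green lid, 76 mm across, 66 mm tall) standing loose in the carrier's cells; origin at the centre of its underside. Contents unseen: anything from nearly empty (20 g) to full (260 g).
- tub_d: One of four identical-looking closed tubs (white, green lid, 76 mm across, 66 mm tall) standing loose in the carrier's cells; origin at the centre of its underside. Contents unseen: anything from nearly empty (20 g) to full (260 g).
- utensil_pot: Fixed steel pot 100 mm across, 130 mm tall, with utensils standing in it up to 220 mm; origin at the centre of its underside. It stands on the side of the carrier away from the scale stand. Leave alone.
- spoon: Loose steel spoon lying on the counter near the robot. Leave alone.
- bottle: Loose white squeeze bottle with an orange cap, 60 mm across, 170 mm tall. Leave alone.
- jar: Loose amber jar, 60 mm across, 70 mm tall, beyond the tray. Leave alone.
- lid_stack: Loose stack of round white lids, 112 mm across, on the cutting board. Leave alone.
- cup_stack: Loose stack of nested white deli cups, 104 mm across, 125 mm tall. Leave alone.
- knife: Loose kitchen knife with an orange handle on the cutting board. Leave alone.
There are look-alikes about, which are no part of the job. Leave any pink or purple look-alike of the tub_b alone.

How it is judged:
On the way, in this order (a step that is already met when the one before it is completed fails the run):
1. the carrier hangs from the hook alone, its underside at least 12 mm above the counter, level endwise within 3 degrees and still, for 1 s (contact force between hook_scale and carrier above 2.5 N and height (world z) of carrier above 0.012 m and angle between carrier's own y axis and vertical between 1.5184 and 1.6232 rad and linear speed of carrier below 0.04 m/s and contact force between carrier and tray below 0.2 N), for 1 s.
2. the carrier stands flat inside the tray, off the hook (x of carrier in the frame of tray between -0.036 and 0.036 m and y of carrier in the frame of tray between -0.1 and 0.1 m and height (world z) of carrier below 0.008 m and angle between carrier's own z axis and vertical below 0.03 rad and contact force between hook_scale and carrier below 0.3 N), for 0.2 s.
At the end, for the whole second after the job is handed in: The carrier rests flat (under 1.7 degrees) on the tray's floor, within 36 mm across and 100 mm along of its centre, off the hook, all tubs seated (raised under 9 mm); the scale hangs upright on its stand, within 20 mm of its starting place; both at rest (all of step 2 and x of hook_scale in the frame of scale_stand between -0.02 and 0.02 m and y of hook_scale in the frame of scale_stand between -0.02 and 0.02 m and z of hook_scale in the frame of scale_stand between 0.155 and 0.167 m and angle between hook_scale's own z axis and vertical below 0.1 rad and z of each of tub_a, tub_b, tub_c, tub_d in the frame of carrier below 0.012 m and linear speed of carrier below 0.02 m/s and linear speed of hook_scale below 0.03 m/s); the robot touches nothing.
It fails at once if the carrier tips more than 8 degrees (angle between carrier's own z axis and vertical above 0.14 rad).
It fails at once if the gripper or arm touches the carrier or its tubs (over 1 N) (contact force between any of the fingers, the arm and carrier above 1 N or contact force between any of the fingers, the arm and tub_a above 1 N or contact force between any of the fingers, the arm and tub_b above 1 N or contact force between any of the fingers, the arm and tub_c above 1 N or contact force between any of the fingers, the arm and tub_d above 1 N).
It fails at once if the carrier is jerked, dropped or swung (over 14 N from the hook, or faster than 0.3 m/s) (contact force between hook_scale and carrier above 14 N or linear speed of carrier above 0.3 m/s).
It fails at once if a tub leaves its cell (z of any of tub_a, tub_b, tub_c, tub_d in the frame of carrier above 0.02 m).
It fails at once if a bystander is moved more than 20 mm (distance of any of spoon, bottle, jar, lid_stack, cup_stack, knife from where it was at the start of the episode above 0.02 m).
It also fails if it takes over 72 s, if anything falls off the work surface, if the arm or the gripper's body presses on something with over 40 N, if the wrist force passes 120 N, or if a joint passes its speed limit or range.

## Working session

There is one attempt and no reset: what is moved stays moved. The work goes in short steps, Python scripts to look and compute and a tool call to move; the robot and the scene stay as the last step left them, time stands still between calls to the robot, and variables do not carry over. Pictures are saved under pics/ and viewed, about 8 in all and at most 12, crops included, and the job is handed in when it is done.

Besides the shell and the picture viewer there is one more tool, called after ">>>" in YAML: its name, and indented under it one key for each argument. carry_out: Moves the arm, as the interface text tells. Its arguments: {"type":"object","properties":{"plan":{"type":"string"},"newtons":{"type":"number"}},"required":["plan"]}

```bash
mkdir -p pics; ls
cat > h.py <<'E'
import numpy as np, cv2
from bench import readout, imaging, order
from scipy.spatial.transform import Rotation as R
def cloud(c):
    z=c["z_map"].astype(float); v,u=np.mgrid[0:480,0:640]
    p=cv2.undistortPoints(np.stack([u,v],-1).reshape(-1,1,2).astype(float),c["mtx"],c["dist"]).reshape(480,640,2)
    P=np.dstack([p[...,0]*z,p[...,1]*z,z]); V=c["view"]
    W=(P-V[:3,3])@V[:3,:3]; W[z==0]=np.nan
    return W
def proj(c,p):
    V=c["view"]; q=np.atleast_2d(p)
    return cv2.projectPoints(q.astype(float),cv2.Rodrigues(V[:3,:3])[0],V[:3,3],c["mtx"],c["dist"])[0].reshape(-1,2)
def rot():
    q=readout.observe()["tool_rot"]; return R.from_quat([q[1],q[2],q[3],q[0]])
E
python3 - <<'E'
from h import *
for n in("scene","top"):
    c=imaging.camera(n); cv2.imwrite(f"pics/{n}0.png",c["color"][...,::-1]); np.savez(f"{n}0.npz",**c)
    V=c["view"]; print(n,-V[:3,:3].T@V[:3,3],V[2,:3],c["mtx"][0,0])
s=readout.observe(); print(s); print(rot().as_matrix().round(3))
E
```

```text
pics
scene [ 1.01695108 -0.87471721  1.71893221] [-0.25151784  0.45304576 -0.8552709 ] 586.3062018716278
top [ 0.29034051 -0.01026305  1.7012641 ] [ 0.14382557  0.01396113 -0.98950457] 527.8811115363509
{'time': 0.1, 'joint_positions': array([-1.38042755e+00,  1.31129628e-01,  1.48917914e+00, -3.02268091e-06,
        1.52299508e+00, -8.53807986e-02]), 'joint_vel': array([-0.00049726, -0.00212857, -0.0012756 ,  0.0006388 ,  0.00038002,
        0.00031029]), 'joint_efforts': array([ 8.37178159e-04, -5.70948923e+01, -5.01942801e+01, -1.73693170e-04,
        8.05425982e-03, -1.11252217e-05]), 'ee_pos': array([ 0.16328876, -0.57678608,  0.20321828]), 'tool_rot': array([ 0.56352381,  0.42693974,  0.56442455, -0.4261318 ]), 'ft_force': array([ 0.27582536,  0.23096181, -0.08073749]), 'wrist_torque': array([-0.02880404,  0.0405278 , -0.0508441 ]), 'grip_width': 0.08548986376699982}
[[-0.     0.962  0.272]
 [ 0.002  0.272 -0.962]
 [-1.     0.    -0.002]]
```

View pics/scene0.png

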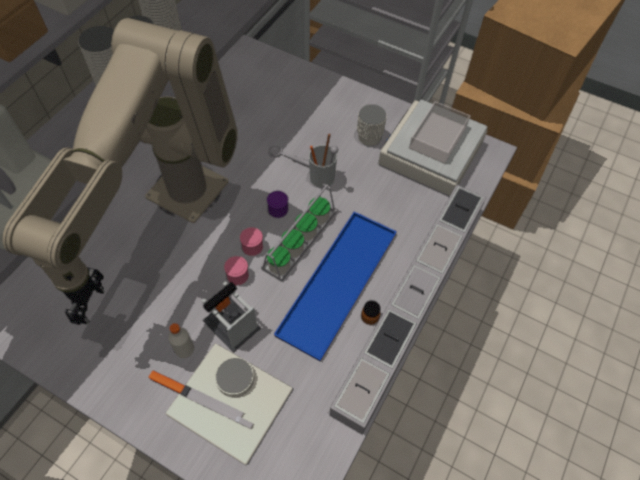

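View pics/top0.png

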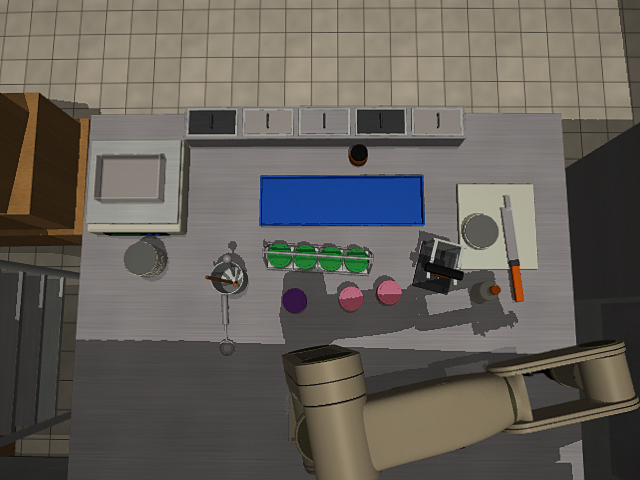

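Top view: the scale's black T handle is at (444,271) on its stand (435,262). The carrier with 4 green lids runs (265..372, 258) and the tray is at (342,200). The purple tub (294,300) and pink tubs (350,297), (389,292) are look-alikes to leave alone. Next I measure the poses.

```bash
cat > m.py <<'E'
from h import *
def rect(P):
    (c,s,a)=cv2.minAreaRect(P[:,:2].astype(np.float32)*1000); return np.round(c,1),np.round(s,1),round(a,1)
for n in("scene","top"):
    c=dict(np.load(f"{n}0.npz")); W=cloud(c); hsv=cv2.cvtColor(c["color"],cv2.COLOR_RGB2HSV).astype(int)
    h,s,v=hsv[...,0],hsv[...,1],hsv[...,2]
    print(n)
    b=(h>100)&(h<125)&(s>150)&(v>60)&(W[...,0]>.4); 
    k,l,st,ce=cv2.connectedComponentsWithStats(b.astype(np.uint8)); i=1+st[1:,4].argmax(); P=W[l==i]; print("tray",rect(P),np.nanpercentile(P[:,2],[5,50,95]))
    g=(h>40)&(h<80)&(s>120)&(v>40)
    k,l,st,ce=cv2.connectedComponentsWithStats(g.astype(np.uint8))
    for i in range(1,k):
        if st[i,4]>30:
            P=W[l==i]; z=np.nanmedian(P[:,2]); P=P[abs(P[:,2]-z)<.006]; print("green",st[i,4],rect(P),z.round(4))
    # handle
    reg=(W[...,0]>.3)&(W[...,0]<.75)&(W[...,1]>-.5)&(W[...,1]<-.1)&(W[...,2]>.163)&(W[...,2]<.19)&(v<70)
    k,l,st,ce=cv2.connectedComponentsWithStats(reg.astype(np.uint8)); i=1+st[1:,4].argmax(); P=W[l==i]; print("handle",st[i],rect(P),np.median(P[:,2]))
    reg=(W[...,2]>.12)&(W[...,2]<.155)&(W[...,0]>.4)&(W[...,0]<.7)&(W[...,1]>-.15)&(W[...,1]<.3)
    P=W[reg]; print("bar",reg.sum(), rect(P) if reg.sum()>5 else '',np.median(P[:,2]) if reg.sum() else '')
    reg=(W[...,2]>.10)&(W[...,2]<.158)&(W[...,0]>.3)&(W[...,0]<.7)&(W[...,1]>-.45)&(W[...,1]<-.18)
    P=W[reg]; print("stand>0.1",reg.sum(),P.min(0),P.max(0))
    a=(W[...,0]>.3)
    im=c["color"][...,::-1]
    y,x,w,hh=(170,380,130,140) if n=="top" else (190,180,180,170)
    cr=[im[220:330,250:480],im[180:360,190:350]][n=="scene"]
    cv2.imwrite(f"pics/{n}_crop.png",cv2.resize(cr,None,fx=3.3,fy=3.3,interpolation=2))
E
python3 m.py
```

```text
scene
tray (array([654.5, -53.5]), array([166.7, 544.2]), 0.3) [-0.00530749  0.00236333  0.0182082 ]
green 493 (array([474.1,  95.4]), array([153.5,  56.8]), 85.4) 0.0674
green 270 (array([466.6, -22.1]), array([55.9, 76.2]), 2.1) 0.0676
green 235 (array([462.5, -94.7]), array([51.1, 71. ]), 46.7) 0.0677
handle [204 282  33  30 318] (array([ 413.7, -350. ]), array([112.2,  29.6]), 75.6) 0.1701259057127722
bar 310 (array([455.8,  75.1]), array([ 79.2, 448.5]), 5.4) 0.13486370389922853
stand>0.1 617 [ 0.37183446 -0.4216433   0.10079167] [ 0.51438627 -0.29885852  0.15788791]
top
tray (array([652.9, -57.6]), array([169.3, 533.9]), 0.3) [-0.00417347  0.00319401  0.02063475]
green 137 (array([492. , 137.2]), array([66.2, 24.8]), 86.9) 0.0681
green 137 (array([486.2,  55.6]), array([65.3, 24.4]), 86.0) 0.0692
green 132 (array([481.1, -21.3]), array([23.1, 65.3]), 0.9) 0.069
green 137 (array([ 476.8, -102.9]), array([65.2, 24.5]), 85.6) 0.0685
green 251 (array([451.1, 137.7]), array([72.3, 38. ]), 89.0) 0.0684
green 251 (array([445.8,  60.3]), array([72.5, 39. ]), 86.0) 0.0686
green 253 (array([440.1, -20.6]), array([71.8, 39.6]), 86.9) 0.0687
green 249 (array([ 436.1, -101.9]), array([71.4, 38. ]), 89.4) 0.0688
handle [425 262  39  18 352] (array([ 410.7, -350.9]), array([113.5,  27. ]), 74.7) 0.17150633778065572
bar 363 (array([454.6,  70.1]), array([ 78.2, 432.1]), 5.0) 0.13732435765368095
stand>0.1 411 [ 0.37066137 -0.42333308  0.10018293] [ 0.51109104 -0.29424057  0.15791415]
```

View pics/top_crop.png

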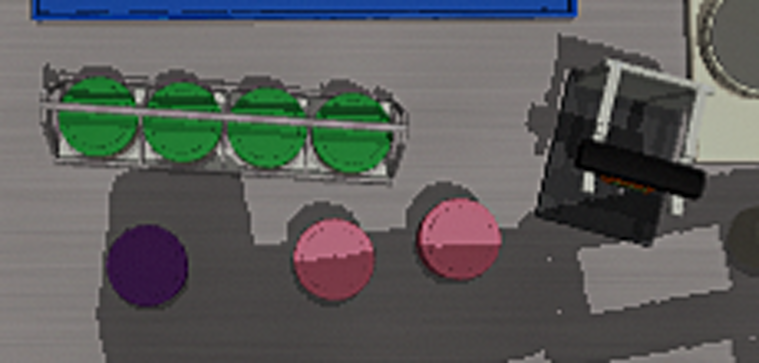

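View pics/scene_crop.png

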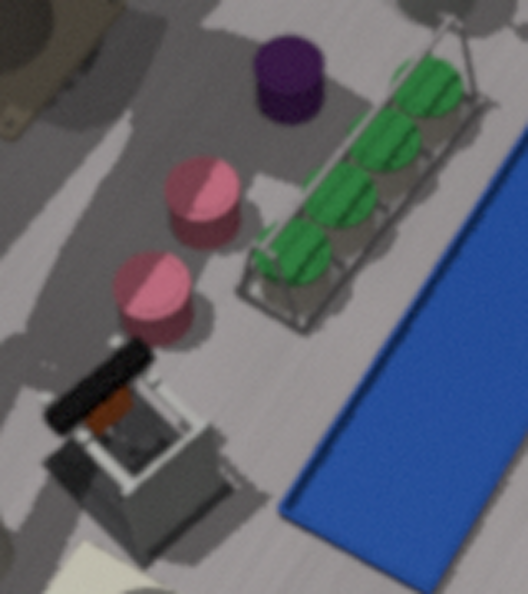

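Top crop: the handle is centred at crop (640,170), with the stand's back plate towards world +x (crop (655,80)). The bar runs from crop (42,104) to (405,128) over four green lids. The scene crop agrees, with the orange body under the handle and the pink and purple tubs outside the carrier. Next I fit the bar and the bottle.

```bash
cat > b.py <<'E'
from h import *
def bar(c,lo=.12,hi=.155,x=(.40,.52),y=(-.16,.2)):
    W=cloud(c); m=(W[...,2]>lo)&(W[...,2]<hi)&(W[...,0]>x[0])&(W[...,0]<x[1])&(W[...,1]>y[0])&(W[...,1]<y[1])
    P=W[m]; f=np.polyfit(P[:,1],P[:,0],1)
    for _ in range(4):
        r=P[:,0]-np.polyval(f,P[:,1]); P=P[abs(r-np.median(r))<.006]; f=np.polyfit(P[:,1],P[:,0],1)
    g=np.polyfit(P[:,1],P[:,2],1); y0,y1=np.percentile(P[:,1],[.5,99.5]); ym=(y0+y1)/2
    return dict(n=len(P),yaw=-np.degrees(np.arctan(f[0])),y=(y0,y1),mid=(np.polyval(f,ym),ym,np.polyval(g,ym)),tilt=np.degrees(np.arctan(g[0])))
E
cat > goto.py <<'E'
import sys
from h import *
# goto.py x y z yawdeg : TCP target; yaw = direction of tool z in world
x,y,z,a=map(float,sys.argv[1:]); a=np.radians(a)
s=readout.observe(); r=rot().as_matrix()
T=np.column_stack([[0,0,-1],np.cross([np.cos(a),np.sin(a),0],[0,0,-1]),[np.cos(a),np.sin(a),0]])
print("shift",(r.T@(np.array([x,y,z])-s["ee_pos"])*1000).round(1),"turn",R.from_matrix(r.T@T).as_rotvec().round(4),"t",s["time"],s["ee_pos"].round(4))
E
python3 - <<'E'
from b import *
for n in("scene","top"):
    c=dict(np.load(f"{n}0.npz")); print(n,bar(c)); W=cloud(c)
    m=(W[...,2]>.08)&(W[...,2]<.25)&(W[...,0]>.2)&(W[...,0]<.45)&(W[...,1]<-.42)&(W[...,1]>-.56); P=W[m]
    print("bottle",len(P),P.min(0),P.max(0))
    m=(W[...,2]>.15)&(W[...,2]<.25)&(W[...,0]>.3)&(W[...,0]<.6)&(W[...,1]>.15)&(W[...,1]<.4); P=W[m]
    print("utensils",len(P),P.min(0),P.max(0))
E
python3 goto.py .412 -.3505 .26 -15.2;python3 goto.py .412 -.3505 .13 -15.2
```

```text
scene {'n': 223, 'yaw': np.float64(-3.578082789853648), 'y': (np.float64(-0.14634029627667566), np.float64(0.18263225108179737)), 'mid': (np.float64(0.4628147247504974), np.float64(0.018145977402560853), np.float64(0.13661758001574778)), 'tilt': np.float64(0.09720191489978197)}
bottle 424 [ 0.32681862 -0.52788106  0.08054418] [ 0.39168861 -0.46843062  0.17667925]
utensils 131 [0.36564357 0.2442023  0.15097331] [0.45835584 0.34180745 0.22281218]
top {'n': 303, 'yaw': np.float64(-3.587632092840692), 'y': (np.float64(-0.14437802920170117), np.float64(0.18350528457267798)), 'mid': (np.float64(0.4602311347390242), np.float64(0.019563627685488402), np.float64(0.1379572415361119)), 'tilt': np.float64(-0.2005399279224453)}
bottle 349 [ 0.32798725 -0.5192704   0.08026771] [ 0.38525152 -0.46783723  0.17716679]
utensils 121 [0.36615734 0.24760047 0.15081365] [0.45434447 0.33984567 0.22624594]
shift [ -56.5  300.9 -150.1] turn [-1.0298e+00 -1.5000e-03 -1.0000e-03] t 0.1 [ 0.1633 -0.5768  0.2032]
shift [  73.5  300.9 -149.9] turn [-1.0298e+00 -1.5000e-03 -1.0000e-03] t 0.1 [ 0.1633 -0.5768  0.2032]
```

>>> carry_out:
  plan: "-56 0 0 0 0 0 100; -56 0 0 0 0 0 100; -56 301 -150 -1.03 0 0 100; -56 301 -150 -1.03 0 0 100; -56 301 -150 -1.03 0 0 100; -56 301 -150 -1.03 0 0 100; -56 301 -150 -1.03 0 0 100; -56 301 -150 -1.03 0 0 100; -56 301 -150 -1.03 0 0 100; -56 301 -150 -1.03 0 0 100; -56 301 -150 -1.03 0 0 100; -56 301 -150 -1.03 0 0 100"
  newtons: 80

```text
time: 1.3
ee_pos: [0.4116, -0.3516, 0.2601]
tool_rot: [0.701, 0.094, 0.701, -0.094]
ft_force: [0.4, 0.8, 0.7]
grip_width: 0.0856
```

```bash
python3 goto.py .412 -.3505 .13 -15.2
python3 - <<'E'
from h import *
s=readout.observe(); print(s["ft_force"],s["joint_positions"].round(2))
c=imaging.camera("scene"); u=proj(c,[.412,-.3505,.161])[0].astype(int); print(u)
im=c["color"][...,::-1]; im=im[max(0,u[1]-100):u[1]+80,max(0,u[0]-100):u[0]+100]
cv2.imwrite("pics/above.png",cv2.resize(im,None,fx=3,fy=3))
E
```

```text
shift [1.301e+02 1.200e+00 1.000e-01] turn [-0.0016 -0.0003  0.0003] t 1.3 [ 0.4116 -0.3516  0.2601]
[0.37374516 0.78853433 0.72910529] [-0.8  -0.05  1.57 -0.    1.62 -0.53]
[219 296]
```

View pics/above.png

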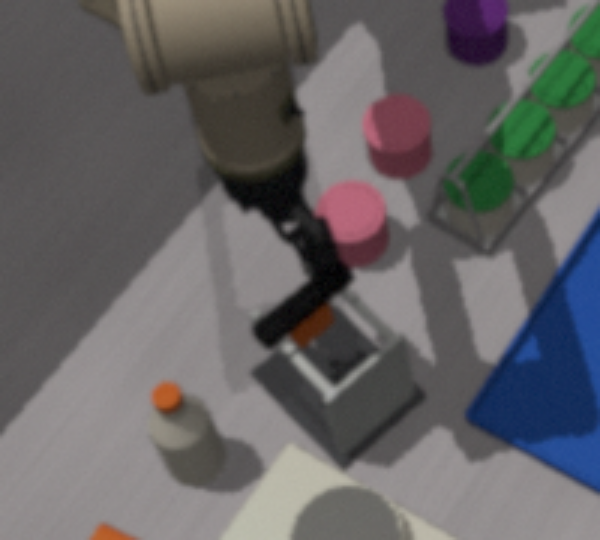

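The gripper stands over the handle (crop (300,310)), jaws open along the scale's x, clear of the bottle (170,440). Descending and gripping.

>>> carry_out:
  plan: "40 0 0 0 0 0 100; 75 0 0 0 0 0 100; 105 0 0 0 0 0 100; 125 0 0 0 0 0 100; 130 0 0 0 0 0 100; 130 0 0 0 0 0 60; 130 0 0 0 0 0 25; 130 0 0 0 0 0 15; 130 0 0 0 0 0 10; 130 0 0 0 0 0 10; 130 0 0 0 0 0 10; 130 0 0 0 0 0 10"
  newtons: 80

```text
time: 2.55
ee_pos: [0.413, -0.3519, 0.132]
tool_rot: [0.702, 0.093, 0.7, -0.094]
ft_force: [-0.9, 1.0, 6.5]
grip_width: 0.024
```

>>> carry_out:
  plan: "-5 0 0 0 0 0 10; -15 0 0 0 0 0 10; -35 0 0 0 0 0 10; -65 0 0 0 0 0 10; -95 0 0 0 0 0 10; -120 0 0 0 0 0 10; -130 0 0 0 0 0 10; -130 0 0 0 0 0 10; -130 0 0 0 0 0 10"

```text
time: 3.45
ee_pos: [0.4119, -0.3507, 0.2589]
tool_rot: [0.7, 0.094, 0.701, -0.093]
ft_force: [-0.7, 0.7, -1.4]
grip_width: 0.0237
```

```bash
python3 - <<'E'
from h import *
s=readout.observe(); print(s["ft_force"],s["ee_pos"],s["grip_width"],s["wrist_torque"])
for n in("scene","top"):
    c=imaging.camera(n); W=cloud(c); v=c["color"].max(-1); e=s["ee_pos"]
    d=np.linalg.norm(W[...,:2]-e[:2],axis=-1)
    m=(d<.075)&(d>.03)&(W[...,2]<.33)&(W[...,2]>.27)&(v<80); P=W[m]; print(n,len(P), P.mean(0) if len(P) else '', np.percentile(P[:,2],[5,50,95]) if len(P) else '')
    u=proj(c,e)[0].astype(int)
    im=c["color"][...,::-1][max(0,u[1]-70):u[1]+110,max(0,u[0]-100):u[0]+100]; cv2.imwrite(f"pics/lift_{n}.png",cv2.resize(im,None,fx=3,fy=3))
E
python3 goto.py .415 .08 .27 -3.6
```

```text
[-0.68875869  0.74062104 -1.39560658] [ 0.41185652 -0.35065406  0.25892428] 0.0237108006570955 [-0.01064991 -0.02084655  0.04086336]
scene 176 [ 0.41449167 -0.35689799  0.29565356] [0.28612137 0.29610581 0.30278563]
top 44 [ 0.425981   -0.30094595  0.29690782] [0.2857937  0.29764585 0.3021591 ]
shift [ -10.9  416.2 -109.4] turn [-0.2022 -0.0026 -0.0019] t 3.55 [ 0.4115 -0.3503  0.2581]
```

View pics/lift_scene.png

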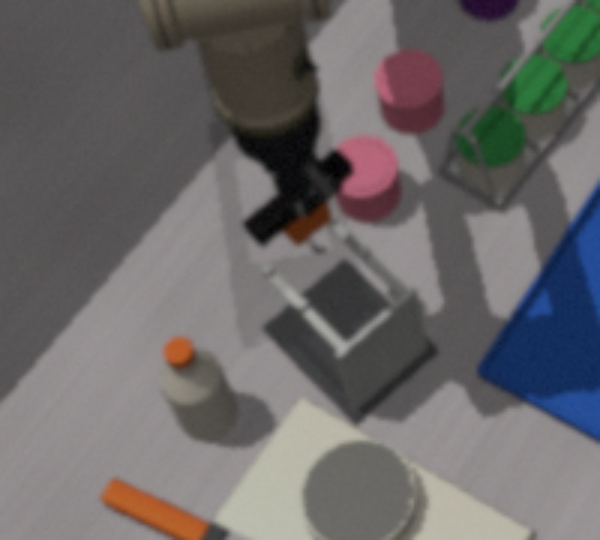

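Scale held at the T, hook clear of the stand (crop (300,210)), upright. Off to the +60 mm end of the bar, on its -x side.

>>> carry_out:
  plan: "-11 35 -9 -0.02 0 0 10; -11 75 -20 -0.04 0 0 10; -11 115 -30 -0.06 0 0 10; -11 155 -41 -0.08 0 0 10; -11 195 -52 -0.1 0 0 10; -11 235 -62 -0.12 0 0 10; -11 275 -73 -0.14 0 0 10; -11 315 -83 -0.16 0 0 10; -11 355 -94 -0.18 0 0 10; -11 390 -103 -0.2 0 0 10; -11 415 -108 -0.202 0 0 10; -11 420 -108 -0.202 0 0 10; 20 420 -108 -0.202 0 0 10; 45 420 -108 -0.202 0 0 10; 60 420 -108 -0.202 0 0 10; 60 420 -108 -0.202 0 0 10; 60 420 -108 -0.202 0 0 10"

```text
time: 5.25
ee_pos: [0.418, 0.0822, 0.2005]
tool_rot: [0.707, 0.022, 0.707, -0.023]
ft_force: [0.1, -0.1, -1.0]
grip_width: 0.024
```

```bash
python3 goto.py .4203 .0817 .174 -3.6;python3 goto.py .4652 .0789 .174 -3.6
python3 - <<'E'
from h import *
s=readout.observe(); print(s["ft_force"],s["ee_pos"],s["joint_positions"].round(3))
c=imaging.camera("scene"); e=s["ee_pos"]; u=proj(c,e)[0].astype(int); print(u)
im=c["color"][...,::-1][u[1]-80:u[1]+90,u[0]-100:u[0]+100]; cv2.imwrite("pics/pre.png",cv2.resize(im,None,fx=3.5,fy=3.5,interpolation=2))
# hook points predicted
for z in(-.101,-.057): print(z,(proj(c,e+[0,0,.029+z])[0]-u+[100,80])*3.5)
E
```

```text
shift [26.5 -0.3  2.3] turn [-0.0008 -0.0003  0.0001] t 5.25 [0.418  0.0822 0.2005]
shift [26.5 -0.3 47.3] turn [-0.0008 -0.0003  0.0001] t 5.25 [0.418  0.0822 0.2005]
[ 0.05159263 -0.10214907 -0.99333715] [0.41799149 0.08218376 0.20048461] [ 0.074 -0.358  1.946 -0.     1.553  0.137]
[297 187]
-0.101 [351.7455658  327.36741918]
-0.057 [351.14755698 299.87543999]
```

View pics/pre.png

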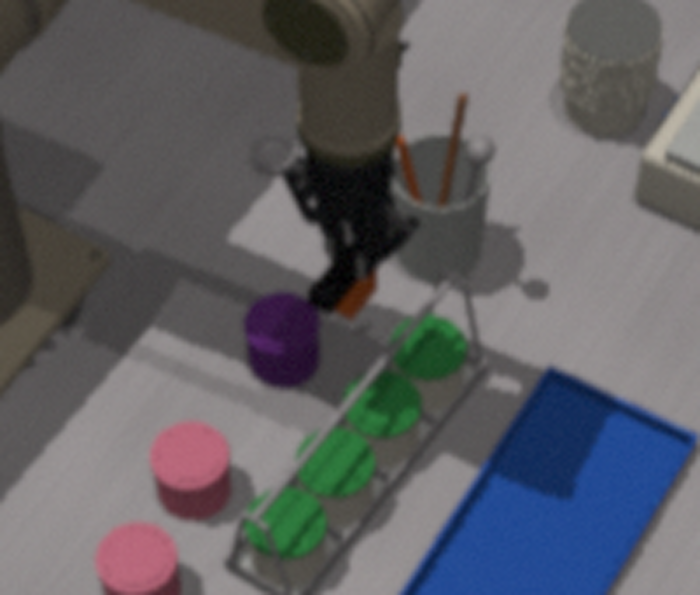

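The hook stands just robot-side of the bar near crop (350,320), clear of the pot (440,190) and the purple tub (283,340). Entering.

>>> carry_out:
  plan: "14 0 2 0 0 0 10; 26 0 2 0 0 0 10; 26.5 0 2 0 0 0 10; 26.5 0 10 0 0 0 10; 26.5 0 20 0 0 0 10; 26.5 0 30 0 0 0 10; 26.5 0 40 0 0 0 10; 26.5 0 45 0 0 0 10; 26.5 0 47 0 0 0 10; 26.5 0 47 0 0 0 10; 15 0 47 0 0 0 10; 5 0 47 0 0 0 10; 2 0 47 0 0 0 10; 2 0 47 0 0 0 10; 2 0 47 0 0 0 10"

```text
time: 6.8
ee_pos: [0.4649, 0.0797, 0.1984]
tool_rot: [0.707, 0.022, 0.707, -0.022]
ft_force: [-0.3, 0.1, -1.6]
grip_width: 0.0234
```

```bash
cat > st.py <<'E'
from b import *
t=imaging.camera("top"); s=readout.observe()
k=dict(x=(.38,.75),y=(-.3,.2),lo=.11,hi=.25)
import sys
print("t",s["time"],"F",s["ft_force"].round(2),"T",s["wrist_torque"].round(3),s["ee_pos"].round(4),s["grip_width"].round(4))
def ends(c):
    W=cloud(c); e=s["ee_pos"]; out=[]
    m=(W[...,2]>.115)&(W[...,2]<e[2]-.01)&(abs(W[...,0]-e[0])<.045)&(abs(W[...,1]-e[1])<.24)&(W[...,1]<.2)
    P=W[m]; P=P[np.hypot(*(P[:,:2]-e[:2]).T)>.055]
    for _ in range(5):
        f=np.polyfit(P[:,1],P[:,0],1); r=P[:,0]-np.polyval(f,P[:,1]); P=P[abs(r-np.median(r))<max(.004,np.std(r))]
    for _ in range(3):
        g=np.polyfit(P[:,1],P[:,2],1); r=P[:,2]-np.polyval(g,P[:,1]); P=P[abs(r-np.median(r))<2*np.std(r)]
    y0,y1=np.percentile(P[:,1],[.5,99.5])
    return len(P),"z%.4f..%.4f"%tuple(np.polyval(g,[y0,y1])),"y%.4f..%.4f"%(y0,y1),"tilt %.2f yaw %.2f"%(np.degrees(np.arctan(g[0])),-np.degrees(np.arctan(f[0]))),"x@e %.4f"%np.polyval(f,e[1])
print("top",ends(t)); print("scene",ends(imaging.camera("scene")))
E
python3 st.py; python3 goto.py .4652 .0789 .203 -3.6
```

```text
shift [-5.  -0.7  0.5] turn [-0.0002 -0.0002  0.    ] t 6.85 [0.4647 0.0796 0.198 ]Traceback (most recent call last):
  File "st.py", line 5, in <module>
    print("t",s["time"],"F",s["ft_force"].round(2),"T",s["wrist_torque"].round(3),s["ee_pos"].round(4),s["grip_width"].round(4))
                                                                                                       ^^^^^^^^^^^^^^^^^^^^^
AttributeError: 'float' object has no attribute 'round'
```

```bash
sed -i 's/,s\["grip_width"\].round(4))/,round(s["grip_width"],4))/' st.py
cat >> st.py <<'E'
F=[];T=[]
for _ in range(4): imaging.camera("top"); q=readout.observe(); F.append(q["ft_force"]); T.append(q["wrist_torque"])
print("mean F",np.mean(F,0).round(2),"sd",np.std(F,0).round(2),"T",np.mean(T,0).round(3))
E
python3 st.py
```

```text
t 6.9 F [-0.94 -0.3  -1.02] T [-0.085 -0.019 -0.007] [0.4646 0.0796 0.1978] 0.0239
top (139, 'z0.1391..0.1364', 'y-0.1453..0.1578', 'tilt -0.51 yaw -3.28', 'x@e 0.4628')
scene (117, 'z0.1354..0.1388', 'y-0.1454..0.1796', 'tilt 0.59 yaw -3.76', 'x@e 0.4669')
mean F [ 0.13  0.16 -1.76] sd [0.61 0.14 0.23] T [-0.006 -0.002 -0.019]
```

>>> carry_out:
  plan: "-2 0 0 0 0 0 10; -4 0 0 0 0 0 10; -5 0 0 0 0 0 10; -6 0 0 0 0 0 10; -7 0 0 0 0 0 10; -8 0 0 0 0 0 10; -9 0 0 0 0 0 10; -9 0 0 0 0 0 10; -9 0 0 0 0 0 10"

```text
time: 8.05
ee_pos: [0.4649, 0.0797, 0.2072]
tool_rot: [0.707, 0.022, 0.707, -0.022]
ft_force: [-0.1, -0.0, -6.0]
grip_width: 0.0237
```

```bash
python3 st.py
```

```text
t 8.1 F [-0.1  -0.25 -6.48] T [-0.106  0.02   0.021] [0.4649 0.0797 0.2072] 0.024
top (135, 'z0.1374..0.1465', 'y-0.1473..0.1636', 'tilt 1.68 yaw -3.25', 'x@e 0.4630')
scene (121, 'z0.1378..0.1436', 'y-0.1477..0.1808', 'tilt 1.00 yaw -3.54', 'x@e 0.4668')
mean F [ 0.29 -0.17 -6.81] sd [0.27 0.12 0.15] T [-0.093  0.025  0.019]
```

>>> carry_out:
  plan: "2 0 0 0 0 0 10; 4 0 0 0 0 0 10; 7 0 0 0 0 0 10; 14 0 0 0 0 0 10; 16 -10 0 0 0 0 10; 16 -30 0 0 0 0 10; 16 -55 0 0 0 0 10; 16 -80 0 0 0 0 10; 16 -105 0 0 0 0 10; 16 -117 0 0 0 0 10; 16 -120 0 0 0 0 10; 8 -120 0 0 0 0 10; 5 -120 0 0 0 0 10; 4 -120 0 0 0 0 10; 3 -120 0 0 0 0 10; 2 -120 0 0 0 0 10; 1 -120 0 0 0 0 10; 0 -120 0 0 0 0 10; 0 -120 0 0 0 0 10; 0 -120 0 0 0 0 10"

```text
time: 10.35
ee_pos: [0.4573, -0.0401, 0.2071]
tool_rot: [0.707, 0.022, 0.707, -0.022]
ft_force: [-0.8, 0.2, -6.8]
grip_width: 0.0241
```

```bash
python3 st.py
```

```text
t 10.4 F [ 0.18  1.3  -6.73] T [ 0.305 -0.104 -0.016] [ 0.4573 -0.0401  0.2071] 0.0242
top (112, 'z0.1457..0.1384', 'y-0.1451..0.1833', 'tilt -1.28 yaw -3.88', 'x@e 0.4559')
scene (107, 'z0.1444..0.1366', 'y-0.1471..0.1826', 'tilt -1.36 yaw -3.59', 'x@e 0.4595')
mean F [ 0.37  0.79 -6.42] sd [0.55 0.83 0.43] T [ 0.257 -0.006 -0.006]
```

>>> carry_out:
  plan: "2 0 0 0 0 0 10; 4 0 0 0 0 0 10; 7 0 0 0 0 0 10; 14 0 0 0 0 0 10; 16 8 0 0 0 0 10; 16 25 0 0 0 0 10; 16 45 0 0 0 0 10; 16 58 0 0 0 0 10; 16 63 0 0 0 0 10; 16 63 0 0 0 0 10; 8 63 0 0 0 0 10; 5 63 0 0 0 0 10; 4 63 0 0 0 0 10; 3 63 0 0 0 0 10; 2 63 0 0 0 0 10; 1 63 0 0 0 0 10; 0 63 0 0 0 0 10; -1 63 0 0 0 0 10; -2 63 0 0 0 0 10; -2 63 0 0 0 0 10"

```text
time: 12.65
ee_pos: [0.4614, 0.0228, 0.2094]
tool_rot: [0.707, 0.022, 0.707, -0.022]
ft_force: [0.4, -1.6, -7.2]
grip_width: 0.0235
```

```bash
python3 st.py
```

```text
t 12.7 F [-0.81 -0.49 -7.42] T [-0.037  0.056  0.057] [0.4614 0.0227 0.2093] 0.0236
top (122, 'z0.1528..0.1381', 'y-0.1470..0.1806', 'tilt -2.57 yaw -3.62', 'x@e 0.4604')
scene (115, 'z0.1513..0.1380', 'y-0.1475..0.1814', 'tilt -2.32 yaw -3.76', 'x@e 0.4636')
mean F [-0.08 -0.56 -7.03] sd [0.65 0.3  0.34] T [-0.053 -0.02   0.02 ]
```

>>> carry_out:
  plan: "2 0 0 0 0 0 10; 4 0 0 0 0 0 10; 7 0 0 0 0 0 10; 10 0 0 0 0 0 10; 15 0 0 0 0 0 10; 15 8 0 0 0 0 10; 15 15 0 0 0 0 10; 15 16 0 0 0 0 10; 8 16 0 0 0 0 10; 6 16 0 0 0 0 10; 5 16 0 0 0 0 10; 4 16 0 0 0 0 10; 3 16 0 0 0 0 10; 2 16 0 0 0 0 10; 1 16 0 0 0 0 10; 0 16 0 0 0 0 10; 0 16 0 0 0 0 10; 0 16 0 0 0 0 10"

```text
time: 14.75
ee_pos: [0.4623, 0.0387, 0.2092]
tool_rot: [0.707, 0.022, 0.707, -0.022]
ft_force: [0.1, 0.5, -7.1]
grip_width: 0.0237
```

```bash
python3 st.py
```

```text
t 14.8 F [ 0.41  0.02 -7.55] T [0.038 0.017 0.009] [0.4623 0.0387 0.2092] 0.0237
top (125, 'z0.1405..0.1481', 'y-0.1483..0.1811', 'tilt 1.32 yaw -3.53', 'x@e 0.4613')
scene (120, 'z0.1382..0.1472', 'y-0.1511..0.1783', 'tilt 1.56 yaw -3.52', 'x@e 0.4647')
mean F [ 0.43  0.16 -7.39] sd [0.72 0.47 0.7 ] T [-0.012  0.015  0.01 ]
```

>>> carry_out:
  plan: "2 0 0 0 0 0 10; 4 0 0 0 0 0 10; 7 0 0 0 0 0 10; 10 0 0 0 0 0 10; 13 -1 0 0 0 0 10; 13 -3 0 0 0 0 10; 13 -3 0 0 0 0 10; 8 -3 0 0 0 0 10; 6 -3 0 0 0 0 10; 5 -3 0 0 0 0 10; 4 -3 0 0 0 0 10; 3 -3 0 0 0 0 10; 2 -3 0 0 0 0 10; 1 -3 0 0 0 0 10; 0 -3 0 0 0 0 10; -1 -3 0 0 0 0 10; -2 -3 0 0 0 0 10; -3 -3 0 0 0 0 10; -3 -3 0 0 0 0 10; -3 -3 0 0 0 0 10"

```text
time: 17.05
ee_pos: [0.4621, 0.0357, 0.2122]
tool_rot: [0.707, 0.022, 0.707, -0.022]
ft_force: [-0.0, -0.1, -7.1]
grip_width: 0.0238
```

```bash
python3 st.py
```

```text
t 17.1 F [-0.2  -0.32 -7.19] T [-0.004 -0.008  0.027] [0.4621 0.0357 0.2121] 0.0236
top (122, 'z0.1486..0.1482', 'y-0.1492..0.1794', 'tilt -0.06 yaw -3.29', 'x@e 0.4623')
scene (117, 'z0.1486..0.1460', 'y-0.1484..0.1812', 'tilt -0.44 yaw -3.11', 'x@e 0.4650')
mean F [ 0.06  0.35 -7.75] sd [0.28 0.37 0.35] T [-0.024  0.008  0.008]
```

Balanced: about −0.3° and both ends off the counter. Lifting and holding.

>>> carry_out:
  plan: "-1 0 0 0 0 0 10; -3 0 0 0 0 0 10; -6 0 0 0 0 0 10; -10 0 0 0 0 0 10; -15 0 0 0 0 0 10; -20 0 0 0 0 0 10; -25 0 0 0 0 0 10; -29 0 0 0 0 0 10; -32 0 0 0 0 0 10; -34 0 0 0 0 0 10; -35 0 0 0 0 0 10; -35 0 0 0 0 0 10; -35 0 0 0 0 0 10; -35 0 0 0 0 0 10; -35 0 0 0 0 0 10; -35 0 0 0 0 0 10; -35 0 0 0 0 0 10; -35 0 0 0 0 0 10; -35 0 0 0 0 0 10; -35 0 0 0 0 0 10"

```text
time: 19.35
ee_pos: [0.4621, 0.0357, 0.2472]
tool_rot: [0.707, 0.022, 0.707, -0.022]
ft_force: [0.5, 0.2, -7.6]
grip_width: 0.0237
```

```bash
python3 st.py
```

```text
t 19.4 F [-0.28 -0.07 -7.85] T [0.013 0.021 0.013] [0.4621 0.0357 0.2472] 0.0238
top (136, 'z0.1846..0.1824', 'y-0.1493..0.1812', 'tilt -0.39 yaw -2.99', 'x@e 0.4616')
scene (127, 'z0.1832..0.1812', 'y-0.1468..0.1769', 'tilt -0.34 yaw -3.23', 'x@e 0.4650')
mean F [-0.04  0.03 -7.63] sd [0.12 0.37 0.38] T [-0.024 -0.003  0.015]
```

```bash
python3 -c "
import numpy as np
t=np.arange(1,31)/30;s=10*t**3-15*t**4+6*t**5
for i in range(30):
  o=s[14] if i>14 else 0
  print(f'0 {-61*(s[i]-o):.1f} {196*(s[i]-o):.1f} 0 0 0 10;',end=' ')
"
```

```text
0 -0.0 0.1 0 0 0 10; 0 -0.2 0.5 0 0 0 10; 0 -0.5 1.7 0 0 0 10; 0 -1.2 3.8 0 0 0 10; 0 -2.2 7.0 0 0 0 10; 0 -3.5 11.4 0 0 0 10; 0 -5.3 17.0 0 0 0 10; 0 -7.4 23.9 0 0 0 10; 0 -9.9 32.0 0 0 0 10; 0 -12.8 41.1 0 0 0 10; 0 -16.0 51.3 0 0 0 10; 0 -19.4 62.2 0 0 0 10; 0 -23.0 73.8 0 0 0 10; 0 -26.7 85.8 0 0 0 10; 0 -30.5 98.0 0 0 0 10; 0 -3.8 12.2 0 0 0 10; 0 -7.5 24.2 0 0 0 10; 0 -11.1 35.8 0 0 0 10; 0 -14.5 46.7 0 0 0 10; 0 -17.7 56.9 0 0 0 10; 0 -20.6 66.0 0 0 0 10; 0 -23.1 74.1 0 0 0 10; 0 -25.2 81.0 0 0 0 10; 0 -27.0 86.6 0 0 0 10; 0 -28.3 91.0 0 0 0 10; 0 -29.3 94.2 0 0 0 10; 0 -30.0 96.3 0 0 0 10; 0 -30.3 97.5 0 0 0 10; 0 -30.5 97.9 0 0 0 10; 0 -30.5 98.0 0 0 0 10;
```

>>> carry_out:
  plan: "0 0 0 0 0 0 10; 0 0 0 0 0 0 10; 0 0 0 0 0 0 10; 0 0 0 0 0 0 10; 0 0 0 0 0 0 10; 0 0 0 0 0 0 10; 0 -0.5 1.5 0 0 0 10; 0 -1 4 0 0 0 10; 0 -2 7 0 0 0 10; 0 -3.5 11.5 0 0 0 10; 0 -5.5 17 0 0 0 10; 0 -7.5 24 0 0 0 10; 0 -10 32 0 0 0 10; 0 -13 41 0 0 0 10; 0 -16 51 0 0 0 10; 0 -19.5 62 0 0 0 10; 0 -23 74 0 0 0 10; 0 -27 86 0 0 0 10; 0 -30.5 98 0 0 0 10"

```text
time: 21.55
ee_pos: [0.559, -0.0014, 0.2469]
tool_rot: [0.707, 0.022, 0.707, -0.022]
ft_force: [-0.5, -0.4, -7.2]
grip_width: 0.0238
```

>>> carry_out:
  plan: "0 -4 12 0 0 0 10; 0 -7.5 24 0 0 0 10; 0 -11 36 0 0 0 10; 0 -14.5 47 0 0 0 10; 0 -17.5 57 0 0 0 10; 0 -20.5 66 0 0 0 10; 0 -23 74 0 0 0 10; 0 -25 81 0 0 0 10; 0 -27 86.5 0 0 0 10; 0 -28.5 91 0 0 0 10; 0 -29.5 94 0 0 0 10; 0 -30 96.5 0 0 0 10; 0 -30.5 97.5 0 0 0 10; 0 -30.5 98 0 0 0 10; 0 -30.5 98 0 0 0 10; 0 -30.5 98 0 0 0 10; 0 -30.5 98 0 0 0 10; 0 -30.5 98 0 0 0 10; 0 -30.5 98 0 0 0 10; 0 -30.5 98 0 0 0 10"

```text
time: 23.55
ee_pos: [0.6539, -0.0375, 0.2472]
tool_rot: [0.707, 0.022, 0.707, -0.022]
ft_force: [-0.4, -0.7, -7.7]
grip_width: 0.024
```

```bash
python3 st.py
```

```text
t 23.6 F [ 0.61  0.42 -7.98] T [-0.017  0.014 -0.066] [ 0.6538 -0.0375  0.2472] 0.024
top (115, 'z0.1836..0.1824', 'y-0.2220..0.1077', 'tilt -0.19 yaw -3.73', 'x@e 0.6535')
scene (110, 'z0.1854..0.1734', 'y-0.2216..0.1103', 'tilt -2.08 yaw -3.89', 'x@e 0.6570')
mean F [-0.27  0.36 -7.53] sd [0.42 0.23 0.41] T [0.008 0.023 0.023]
```

>>> carry_out:
  plan: "1 0 0 0 0 0 10; 4 0 0 0 0 0 10; 9 0 0 0 0 0 10; 15 0 0 0 0 0 10; 21 0 0 0 0 0 10; 27 0 0 0 0 0 10; 32 0 0 0 0 0 10; 35 0 0 0 0 0 10; 37 0 0 0 0 0 10; 38 0 0 0 0 0 10; 39 0 0 0 0 0 10; 40 0 0 0 0 0 10; 41 0 0 0 0 0 10; 42 0 0 0 0 0 10; 43 0 0 0 0 0 10; 44 0 0 0 0 0 10; 46 0 0 0 0 0 10; 50 0 0 0 0 0 10; 50 0 0 0 0 0 10"

```text
time: 25.75
ee_pos: [0.6535, -0.0374, 0.1965]
tool_rot: [0.706, 0.022, 0.707, -0.022]
ft_force: [-0.8, 0.6, -1.4]
grip_width: 0.0236
```

```bash
python3 st.py
python3 - <<'E'
from h import *
c=imaging.camera("scene"); e=readout.observe()["ee_pos"]; u=proj(c,[.655,-.057,.08])[0].astype(int); im=c["color"][...,::-1][u[1]-90:u[1]+90,u[0]-110:u[0]+110]; cv2.imwrite("pics/down.png",cv2.resize(im,None,fx=3.3,fy=3.3,interpolation=2))
E
```

```text
t 25.8 F [ 0.94  0.54 -2.22] T [ 0.027  0.013 -0.038] [ 0.6535 -0.0374  0.1967] 0.0241
top (116, 'z0.1415..0.1402', 'y-0.2212..0.1080', 'tilt -0.23 yaw -3.27', 'x@e 0.6551')
scene (97, 'z0.1401..0.1405', 'y-0.2214..0.1074', 'tilt 0.07 yaw -3.52', 'x@e 0.6588')
mean F [-0.53 -0.26 -1.29] sd [0.33 0.11 0.39] T [-0.003  0.003  0.002]
```

View pics/down.png

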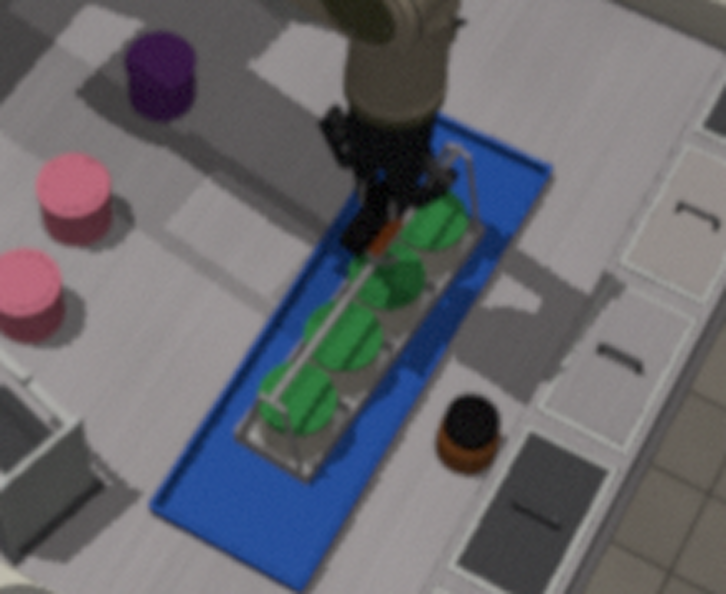

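The carrier stands flat in the tray (crop (370,340)), all four green lids are seated and the hook is slack. Unhooking.

>>> carry_out:
  plan: "10 0 0 0 0 0 10; 18 0 0 0 0 0 10; 19.5 0 0 0 0 0 10; 19.5 0 0 0 0 0 10; 19.5 0 -5 0 0 0 10; 19.5 0 -15 0 0 0 10; 19.5 0 -25 0 0 0 10; 19.5 0 -35 0 0 0 10; 19.5 0 -45 0 0 0 10; 19.5 0 -55 0 0 0 10; 19.5 0 -58 0 0 0 10; 0 0 -58 0 0 0 10; -35 0 -58 0 0 0 10; -70 0 -58 0 0 0 10; -90 0 -58 0 0 0 10; -90 0 -58 0 0 0 10; -90 0 -58 0 0 0 10"

```text
time: 27.8
ee_pos: [0.5961, -0.0338, 0.2867]
tool_rot: [0.707, 0.022, 0.707, -0.022]
ft_force: [0.8, -1.2, -2.3]
grip_width: 0.024
```

```bash
python3 st.py; python3 goto.py .4125 -.3513 .285 -15.2
```

```text
t 27.85 F [ 0.16  0.27 -2.17] T [ 0.052 -0.014  0.018] [ 0.5954 -0.0338  0.2854] 0.0238
top (6, 'z0.1225..0.1366', 'y-0.2212..-0.2154', 'tilt 67.66 yaw -4.12', 'x@e 0.6449')
scene (7, 'z0.1372..0.1285', 'y-0.2218..-0.2179', 'tilt -65.66 yaw 24.74', 'x@e 0.5505')
mean F [-0.16 -0.03 -1.7 ] sd [0.27 0.12 0.39] T [-0.023 -0.007 -0.016]
shift [   0.9 -328.4 -162.5] turn [ 2.023e-01 -2.500e-03  1.000e-04] t 28.1 [ 0.5954 -0.0338  0.2856]
```

>>> carry_out:
  plan: "0 -20 -10 0.012 0 0 10; 0 -52 -26 0.03 0 0 10; 0 -86 -43 0.05 0 0 10; 0 -120 -60 0.07 0 0 10; 0 -155 -77 0.09 0 0 10; 0 -190 -94 0.115 0 0 10; 0 -225 -111 0.14 0 0 10; 0 -260 -128 0.16 0 0 10; 0 -290 -143 0.18 0 0 10; 0 -315 -156 0.195 0 0 10; 0 -326 -162 0.202 0 0 10; 0 -328.5 -162.5 0.202 0 0 10; 0 -328.5 -162.5 0.202 0 0 10; 0 -328.5 -162.5 0.202 0 0 10; 0 -328.5 -162.5 0.202 0 0 10"

```text
time: 29.6
ee_pos: [0.4139, -0.3505, 0.2872]
tool_rot: [0.701, 0.093, 0.701, -0.093]
ft_force: [-0.2, 0.2, -1.5]
grip_width: 0.0236
```

```bash
python3 goto.py .4125 -.3513 .132 -15.2
python3 - <<'E'
from b import *
s=readout.observe(); e=s["ee_pos"]
for n in("scene","top"):
    c=imaging.camera(n); print(n,bar(c,x=(.6,.72),y=(-.24,.13)))
    W=cloud(c); v=c["color"].max(-1); d=np.linalg.norm(W[...,:2]-e[:2],axis=-1)
    m=(d<.075)&(W[...,2]<.342)&(W[...,2]>.29)&(v<60)&(d>.035); P=W[m]
    print(len(P),P.min(0),P.max(0))
    cv2.imwrite(f"pics/ret_{n}.png",cv2.resize(c["color"][...,::-1][210:390,130:330] if n=="scene" else c["color"][...,::-1][200:340,360:540],None,fx=3.3,fy=3.3,interpolation=2))
E
```

```text
shift [155.2  -1.2  -1.1] turn [ 0.002   0.0002 -0.0002] t 29.6 [ 0.4139 -0.3505  0.2872]
scene {'n': 254, 'yaw': np.float64(-3.4651358629634), 'y': (np.float64(-0.22221129761727973), np.float64(0.10588403296770314)), 'mid': (np.float64(0.6570336357601061), np.float64(-0.05816363232478829), np.float64(0.1400558638942409)), 'tilt': np.float64(-0.01887203683862775)}
139 [ 0.39216908 -0.40403694  0.30875537] [ 0.43939417 -0.29545644  0.33481404]
top {'n': 295, 'yaw': np.float64(-3.495846909753587), 'y': (np.float64(-0.22165122281386274), np.float64(0.10789018571483212)), 'mid': (np.float64(0.6546686064486066), np.float64(-0.056880518549515306), np.float64(0.14070162735066255)), 'tilt': np.float64(-0.08559974735141815)}
49 [ 0.41644046 -0.31205221  0.31215655] [ 0.44048952 -0.29268842  0.33308194]
```

View pics/ret_scene.png

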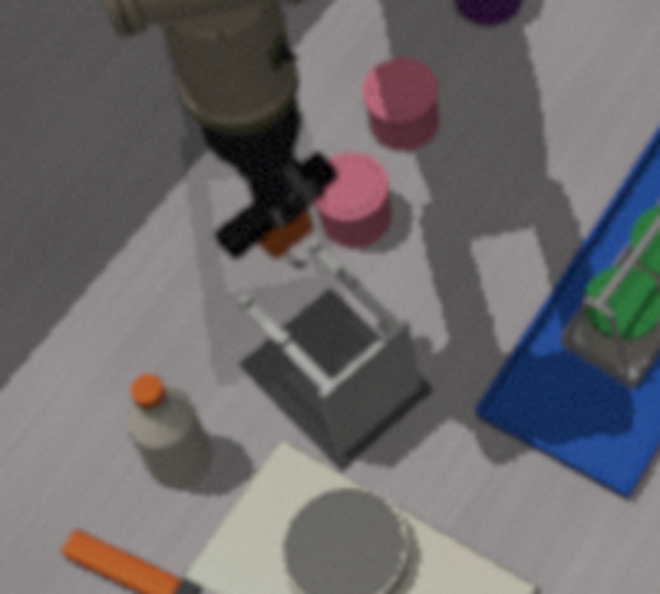

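Scale is hanging straight over the stand (crop (280,220)), prongs at (245,300) and (330,250). Lowering.

>>> carry_out:
  plan: "0 -1 -1 0.002 0 0 10; 25 -1 -1 0.002 0 0 10; 55 -1 -1 0.002 0 0 10; 85 -1 -1 0.002 0 0 10; 110 -1 -1 0.002 0 0 10; 125 -1 -1 0.002 0 0 10; 135 -1 -1 0.002 0 0 10; 142 -1 -1 0.002 0 0 10; 147 -1 -1 0.002 0 0 10; 150 -1 -1 0.002 0 0 10; 152 -1 -1 0.002 0 0 10; 153 -1 -1 0.002 0 0 10; 154 -1 -1 0.002 0 0 10; 154 -1 -1 0.002 0 0 10; 154 -1 -1 0.002 0 0 10"

```text
time: 31.2
ee_pos: [0.412, -0.3522, 0.1334]
tool_rot: [0.701, 0.094, 0.701, -0.094]
ft_force: [0.4, 0.9, -2.1]
grip_width: 0.0242
```

```bash
python3 goto.py .4125 -.3513 .132 -15.2
python3 - <<'E'
from h import *
for _ in range(3): c=imaging.camera("top"); print(readout.observe()["ft_force"].round(2))
E
```

```text
shift [1.4 1.  0.3] turn [-0.0017  0.0002  0.0001] t 31.2 [ 0.412  -0.3522  0.1334]
[ 0.31 -0.06 -0.55]
[-0.9   0.34 -1.54]
[ 1.15 -0.16 -1.05]
```

>>> carry_out:
  plan: "1 0 0 0 0 0 10; 1.5 0 0 0 0 0 10; 2 0 0 0 0 0 10; 2 0 0 0 0 0 10"

```text
time: 31.75
ee_pos: [0.412, -0.3522, 0.132]
tool_rot: [0.701, 0.094, 0.701, -0.094]
ft_force: [-2.4, 3.2, 4.0]
grip_width: 0.0236
```

>>> carry_out:
  plan: "0 0 0 0 0 0 40; 0 0 0 0 0 0 60; 0 0 0 0 0 0 85; 0 0 0 0 0 0 100; 0 0 0 0 0 0 100; 0 0 0 0 0 0 100; 0 0 0 0 0 0 100; -10 0 0 0 0 0 100; -30 0 0 0 0 0 100; -65 0 0 0 0 0 100; -105 0 0 0 0 0 100; -140 0 0 0 0 0 100; -140 0 0 0 0 0 100"

```text
time: 33.05
ee_pos: [0.4139, -0.3542, 0.279]
tool_rot: [0.704, 0.092, 0.698, -0.097]
ft_force: [-0.1, 0.3, 0.4]
grip_width: 0.0855
```

Run:
```python
from b import *
s=readout.observe(); print(s["time"],s["ee_pos"],s["ft_force"])
for n in("scene","top"):
    c=imaging.camera(n); print(n,bar(c,x=(.6,.72),y=(-.24,.13))); W=cloud(c); v=c["color"].max(-1)
    m=(W[...,0]>.34)&(W[...,0]<.47)&(W[...,1]>-.43)&(W[...,1]<-.28)&(W[...,2]>.163)&(W[...,2]<.19)&(v<70)
    P=W[m]; print("handle",len(P),cv2.minAreaRect(P[:,:2].astype(np.float32)*1000),np.percentile(P[:,2],[5,50,95]))
    if n=="scene": cv2.imwrite("pics/end.png",c["color"][...,::-1])
```

```text
33.05 [ 0.41393471 -0.35420999  0.27895599] [-0.11891119  0.25150189  0.41895563]
scene {'n': 255, 'yaw': np.float64(-3.4180797275420867), 'y': (np.float64(-0.2222796340491953), np.float64(0.10868234866466503)), 'mid': (np.float64(0.6570297799637429), np.float64(-0.05679864269226513), np.float64(0.13954142209656217)), 'tilt': np.float64(-0.042257917753409)}
handle 312 ((415.26123046875, -351.8160400390625), (110.18824768066406, 31.521522521972656), 73.72064971923828) [0.16446409 0.16976501 0.17559312]
top {'n': 298, 'yaw': np.float64(-3.4193155806590094), 'y': (np.float64(-0.22213582623670547), np.float64(0.10824219040357892)), 'mid': (np.float64(0.6546293274022486), np.float64(-0.05694681791656327), np.float64(0.14064863592905147)), 'tilt': np.float64(0.03560799645530084)}
handle 124 ((413.4964904785156, -342.698486328125), (96.06549072265625, 25.40627670288086), 74.90675354003906) [0.16602347 0.17217174 0.17716965]
```

View pics/end.png

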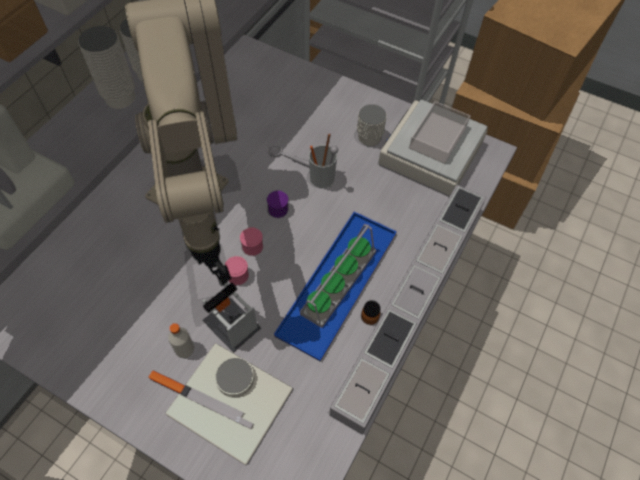

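The last picture shows the scale on its stand (222,300), the carrier in the tray (340,278) and the bystanders where they were. Handing in.

```bash
python3 -c "
from bench import order; print(order.sign_off())"
```

```text
the job is handed in; nothing more can be done
None
```

I finished the weighing and handed the job in with the robot clock at about 33 s of the allowed 72 s; no verdict is reported.

- **Weighing:** Trial lifts at +60, −60, +4, +20 and +17 mm along the bar put the balance point about 17 mm from the middle, towards +y. The carrier then hung about 45 mm up for more than a second, tilted about 0.3–0.4° endwise. The load came to about 6 N, or roughly 0.6 kg; the force sensor scattered by about ±0.4 N.
- **Set-down:** The carrier is in the tray, unhooked. By both cameras its bar is level within 0.1° and its middle is within about 4 mm of the tray's centre. I checked that the tubs were seated by eye only: all four lids look right in the picture.
- **Scale:** It is back on its stand. The scene camera puts the handle within about 3 mm of its start, at the same height. The gripper is open and about 140 mm above it.
- **Bystanders:** They look unmoved in the final picture; I did not measure them.

**Checks that disagreed:**
- The force from the −60 mm lift suggested a balance point of about 5 mm. I trusted the tilts seen by the cameras instead.
- One scene-camera tilt reading over the tray was −2.1°, against −0.2° from the top camera. I took it as an outlier.
- In the last top view the handle was partly hidden by the gripper, so its fitted centre came out about 8 mm off in y. I relied on the scene view there.

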